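# Release the eccentric lock, push the clamp slide home on a flange and lock it

### The arm

A 7-joint arm with a two-finger parallel gripper is mounted at the origin on the work surface. World frame = base frame: x ahead of the robot, y to its left, z up, the work surface at z = 0. Lengths are in m, angles in rad, forces in N, time in s.
With the tool pointing down it reaches from about 0.425 to 0.875 m from the base axis. Payload 4.7 kg.
Tool frame: the origin (TCP) lies between the finger pads; the fingertips stand bot.tips_ahead ahead of it and the grasp point (between the pads) lies 5 mm behind it (bot.tips_ahead is the distance from the TCP to the fingertips, in m); z points along the fingers, y is the line along which they close (so a half turn about z gives the same grasp; the last joint's range is limited). The gripper opens to 85 mm and grips with 20 to 120 N. Pads are 22 mm wide; open, the fingers measure 114 mm over their backs; the gripper's body (76 mm by 85 mm) begins 54 mm behind the grasp point. The pads swing forward as they close: fully open they stand 13 mm farther back than shut.
Start: joints at [0.014, 0.321, -0.07, 1.45, 0.023, 1.371, -0.057], TCP at [0.65, -0, 0.245] pointing down, gripper open.
Joint ranges: [-2.86, 2.86], [-0.3, 2.09], [-1.38, 1.24], [0.06, 2.45], [-1.56, 4.7], [0.09, 2.05], [-2.69, 2.69]. Speed limits (rad/s): [2.57, 2.57, 3.14, 3.14, 3.14, 3.14, 3.14].

### API

Orientations are given as a unit quaternion [w, x, y, z].
In Python, from station import readout, viewer, bot gives the robot as it stands.
- The arm moves only by the tool apply_moves, never from a script. Its argument "series" is a list of rows, each an object with "grip": the closure, from 0 (fully open) to 1 (shut); "travel": the shift along the tool's x, y, z in mm, a list of three; "spin": the turn about the tool's z in degrees. In form: [{"grip": grip, "travel": [tx, ty, tz], "spin": spin}, ...]. A call has 1 to 12 rows; each row is the pose to reach, as a shift and turn from the pose commanded when the call began, along the tool's axes at that moment; what a row does not reach only later rows make up. A row lasts 1/12 s, in which the tool goes at most 41.7 mm and 7.16 degrees, less where a joint would pass 70% of its speed; a pose out of reach is approached as far as the arm can. A call with a gripper value outside its range is refused whole. The fingers move at their own pace and stop on an object; the grip force is fixed at half the most. Time passes only in rows, so rows that repeat a pose let the fingers close. It gives the time, the measured TCP pose, the force, the opening and the grip force at its end, in the units of the state.
- readout.state(): the state, without advancing time (a new reading comes with each control period).
- viewer.grab_frame(name): name is "scene" or "side" or "wrist"; returns (picture, depth): 384x512x3 uint8, blue, green, red; 384x512 float32, m along the optical axis (not along the pixel's ray), 0 where there is no reading.
- viewer.camera_params(name): a dict with "camera_matrix" (3x3 intrinsics, pixels), "rvec" (rotation vector, rad) and "tvec" (3), from world to camera coordinates, as OpenCV has them. Camera axes: x right, y down, z forward; pixel columns grow to the right and rows downward; lengths in m; the calibration is good to about 2 mm. The wrist camera is an equidistant fisheye: a pixel r from the principal point sees the ray r / f radians off the axis. A picture is of the moment at which its call begins: read the wrist's pose just before it. camera_params takes no time and is no camera call; for the wrist camera it gives the pose at the moment of the call.
- bot.close_job(): hands the job in; it is judged then, once.
The state is a dict: "clock": time; "joints": joint angles; "joint_velocities": joint speeds; "tau": joint torques, N m; "position": TCP position; "orientation": TCP orientation; "ft_force": force on the tool from outside, world axes, zero at the start; "ft_torque": the same for the moment, N m; "width": opening from 0.0 (shut) to 1.0 (fully open); "grip_force": force on a finger pad.
Only numpy, scipy, OpenCV 4.12 (cv2) and the standard library are available. Lean on these libraries where they do the work, as an engineer would, in place of code of your own. Each camera call takes 0.05 s, during which the arm holds its last target. There are 200 camera calls.

### The job

Clamp the flange in the weld fixture: swing the lever with the red ball all the way back so that the cam shows its low point to the slide's roller, then push the slide forward by its yellow plate until its jaw has the flange firmly home against both brass dowels, and then swing the lever all the way forward again so that the cam locks behind the roller. Do it all by pushing with the fingers, nothing needs gripping; do not touch or lift the flange, and leave the other things where they are.

Things in the scene. Friction and masses are not known exactly. Their poses are not given: they have to be found in the camera images.
- fixture: weld fixture bolted to the table; base plate 320 (x) x 200 (y) x 16 mm. Origin: plate centre, on the table surface; +x forward, the way the slide is pushed (from the yellow plate to two brass dowels), +y left, z up; position and yaw vary. Slide axis at y = -40 mm. Lever stop pins (8 mm diameter, tops 72 mm above the table) at (-4, 52) and (-98, 50) mm.
- slide (a joint): slide position along the fixture's +x, m: 0 fully back, about 0.064 fully forward with its V jaw holding the flange against the dowels (0.070 end of travel without a flange). Starts at 0 to 0.008. About 3 N of friction; stays where left. The cam stops it at about 0.010 unless turned towards its low point.
- push_face (a point): centre of the rear face of the slide's yellow push plate, 63 mm above the table; moves with the slide. The face looks to the fixture's -x, is 64 mm wide (fixture y), 38 to 88 mm above the table; the plate is 12 mm thick. Room behind it is free.
- roller (a point): axis of the brass follower roller (18 mm diameter, 48 to 65 mm above the table) on the arm at the slide's left, 60 mm ahead of push_face and 55 mm to its left; moves with the slide past the cam.
- cam (a joint): angle of cam disc and lever, rad, growing anticlockwise from above: 0 locked (high point, red dot, to the roller's forward place; lever on its front stop), 2.27 low point to the roller's path, 2.30 lever on its rear stop. To release, swing the lever from front over the left side to the rear. Starts 0 to 0.12. Below about 1.5 it blocks the roller. 0.5 N m of friction (7 N at lever_bar); stays where left.
- cam_pivot (a point): the cam's upright axis at the lever's mid-height, 73 mm above the table; at x = -51, y = +41 mm in the fixture's frame. The disc is 48 mm in diameter, 10 mm off-centre, 50 to 62 mm above the table; the 26 mm hub on it reaches 91 mm.
- lever_bar (a point): centre of the lever bar, 75 mm out from the pivot, 73 mm above the table. The bar is level and radial, 12 mm wide, 66 to 80 mm above the table, ending in a red ball, 28 mm diameter, centred 104 mm from the pivot. In the fixture's frame it points 25 degrees left of +x at cam 0, 157 degrees at 2.30. Below it, from 55 mm out, only the plate (and the collar, top 36 mm).
- dowel_left (a point): brass stop dowel, 14 mm diameter, top 46 mm above the table (this point: its foot, 16 mm up), at x = 124, y = -14 mm in the fixture's frame.
- dowel_right (a point): the other brass stop dowel, alike, at x = 124, y = -66 mm in the fixture's frame.
- flange: the work: steel flange, 80 mm diameter, 16 mm thick, lying on the plate ahead of the V jaw, with an upright pipe stub, 48 mm diameter, top 76 mm above its underside; 0.6 to 0.95 kg. Origin: centre of underside. Seated on both dowels it is at x = 85, y = -40 mm in the fixture's frame; it starts 23 to 45 mm short of that and up to 8 mm aside.
- collar: brass spacer collar lying on the front left of the fixture plate, 44 mm across, 20 mm high; to be left alone. Origin: on its underside, near the middle.
- spare_ring: turned steel ring lying on the table, 72 mm across, 22 mm high; to be left alone. Origin: on its underside, near the middle.
- pipe_cutoff: dark pipe cut-off standing upright on the table, 48 mm across, 110 mm tall; to be left alone. Origin: on its underside, near the middle.
- spray_can: white spray can with a blue band standing on the table, 58 mm across, 165 mm tall; to be left alone. Origin: on its underside, near the middle.
- magnet_square: red triangular magnetic welding square lying flat, legs 100 mm, 14 mm thick; to be left alone. Origin: on its underside, near the middle.
- chipping_hammer: chipping hammer lying flat, 260 mm long, 24 mm high; to be left alone. Origin: on its underside, near the middle.
- wire_brush: wire brush with wooden back lying flat, 260 mm long, 36 mm high; to be left alone. Origin: on its underside, near the middle.
- grinder: blue angle grinder lying on the table, about 320 mm long, 70 mm high; to be left alone. Origin: on its underside, near the middle.
Things that resemble listed ones, but are neither listed nor needed, are in the scene too. There is more than one size of the flange; the one meant has the size given above.

How it is judged:
On the way, in this order (a step that is already met when the one before it is completed fails the run):
1. the cam is turned to its low point while the slide still stands back (value of joint cam above 2 rad and value of joint slide below 0.016 m), for 0.2 s.
2. with the cam still at its low point, the slide is pushed fully forward (value of joint cam above 1.9 rad and value of joint slide above 0.061 m), for 0.2 s.
At the end, for the whole second after the job is handed in: The cam is back in its locked position (within 0.2 rad of its front stop), the slide is fully forward (within 3 mm of 64 mm), and the flange lies flat and at rest against both dowels (within 3 mm of x = 85, y = -40 mm in the fixture's frame) (value of joint cam below 0.2 rad and value of joint slide above 0.061 m and x of flange in the frame of fixture between 0.082 and 0.088 m and y of flange in the frame of fixture between -0.043 and -0.037 m and z of flange in the frame of fixture between 0.013 and 0.019 m and angle between flange's own z axis and vertical below 0.05 rad and linear speed of flange below 0.01 m/s and velocity of joint slide between -0.005 and 0.005 m/s and velocity of joint cam between -0.05 and 0.05 rad/s); the robot touches nothing.
It fails at once if the flange is touched by the robot (contact force between any of the fingers, the arm and flange above 1 N).
It fails at once if the flange is lifted or tipped (z of flange in the frame of fixture above 0.024 m or angle between flange's own z axis and vertical above 0.2 rad).
It fails at once if a bystander is pushed or carried away (more than 25 mm) (distance of any of collar, spare_ring, pipe_cutoff, spray_can, magnet_square, chipping_hammer, wire_brush, grinder from where it was at the start of the episode above 0.025 m).
It also fails if it takes over 64 s, if anything falls off the work surface, if the arm or the gripper's body presses on something with over 40 N, if the wrist force passes 120 N, or if a joint passes its speed limit or range.

## Working session

There is one attempt and no reset: what is moved stays moved. The work goes in short steps, Python scripts to look and compute and a tool call to move; the robot and the scene stay as the last step left them, time stands still between calls to the robot, and variables do not carry over. Pictures are saved under pics/ and viewed, at most 10 in all, crops included, and the job is handed in when it is done.

Besides the shell and the picture viewer there is one more tool, called in YAML: its name, and indented under it one key for each argument. apply_moves: Moves the arm, as the interface text tells. Its arguments: {"type":"object","properties":{"series":{"type":"array","items":{"type":"object","properties":{"grip":{"type":"number"},"travel":{"type":"array","items":{"type":"number"}},"spin":{"type":"number"}}}}},"required":["series"]}

```bash
mkdir -p pics; python3 - <<'E'
from station import readout, viewer, bot
import cv2,numpy as np
s=readout.state();print(s['position'],s['orientation'],s['clock'],bot.tips_ahead)
for n in ('scene','side'):
    p,d=viewer.grab_frame(n);cv2.imwrite(f'pics/{n}0.png',p);np.save(f'{n}0.npy',d)
    c=viewer.camera_params(n);print(n,c)
    np.savez(f'{n}0.npz',K=c['camera_matrix'],r=c['rvec'],t=c['tvec'],d=d,p=p)
a=cv2.imread('pics/scene0.png');cv2.imwrite('pics/s0.png',cv2.resize(a,(800,600)))
a=cv2.imread('pics/side0.png');cv2.imwrite('pics/d0.png',cv2.resize(a,(800,600)))
E
```

```text
[ 6.49480478e-01 -7.55497267e-05  2.44200848e-01] [-6.33684091e-04  7.07097788e-01  7.07115108e-01 -7.35505791e-04] 0.0 0.014
scene {'camera_matrix': array([[439.13743389,   0.        , 258.68462036],
       [  0.        , 439.13743389, 195.4228619 ],
       [  0.        ,   0.        ,   1.        ]]), 'rvec': array([ 2.08039408,  0.69931279, -0.36966292]), 'tvec': array([-0.46546976, -0.11180589,  2.05250728])}
side {'camera_matrix': array([[429.48625406,   0.        , 249.71203808],
       [  0.        , 429.48625406, 190.24947268],
       [  0.        ,   0.        ,   1.        ]]), 'rvec': array([ 2.22046947, -0.92453815,  0.39161443]), 'tvec': array([-0.39520628,  0.32828033,  1.02426216])}
```

View pics/s0.png

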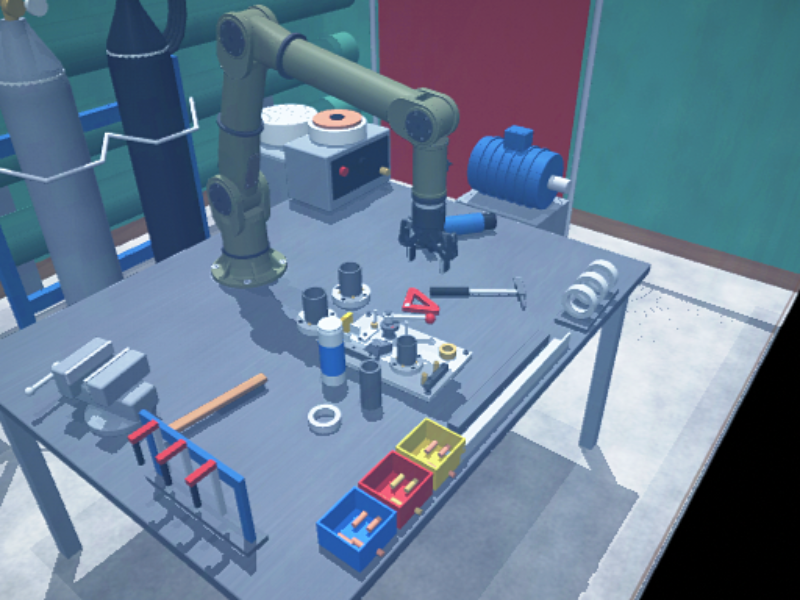

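View pics/d0.png

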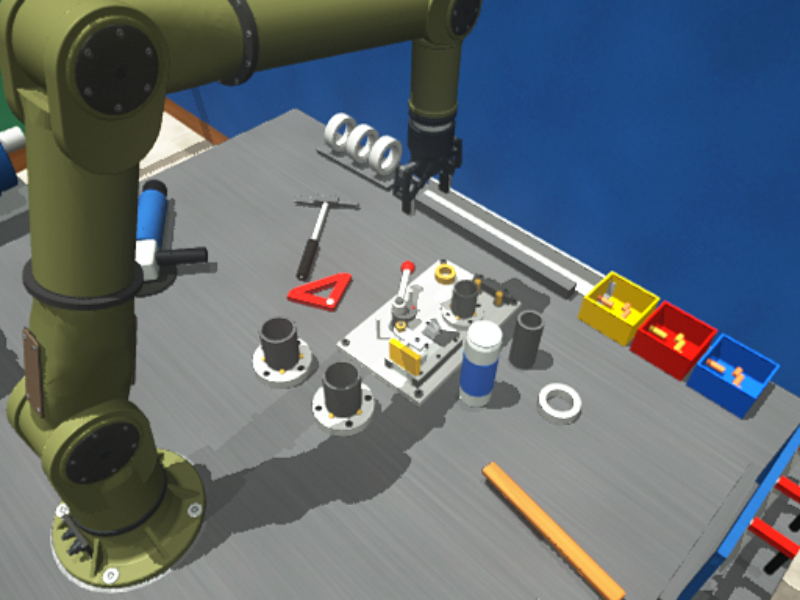

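The side view shows the fixture around (430,330)/800x600, the yellow plate at (405,357) and the red ball at (407,268). Two taller decoy flanges stand behind the plate, and the spray can is on its right. I'll enlarge.

```bash
cat >h.py <<'E'
import cv2,numpy as np
def load(n):
    z=np.load(n+'0.npz');R=cv2.Rodrigues(z['r'])[0];return z['K'],R,z['t'],z['d'],z['p']
def px2w(n,u,v,z=None):
    K,R,t,d,p=load(n);ray=np.linalg.inv(K)@[u,v,1];c=-R.T@t;w=R.T@ray
    s=d[int(round(v)),int(round(u))] if z is None else (z-c[2])/w[2]
    return c+s*w
def w2px(n,P):
    K,R,t,d,p=load(n);q=K@(R@np.asarray(P,float)+t);return q[:2]/q[2]
E
python3 - <<'E'
from h import *
p=load('side')[4][155:265,205:350];cv2.imwrite('pics/c1.png',cv2.resize(p,None,fx=5.4,fy=5.4,interpolation=cv2.INTER_CUBIC))
p=load('scene')[4][155:260,180:320];cv2.imwrite('pics/c2.png',cv2.resize(p,None,fx=5.4,fy=5.4,interpolation=cv2.INTER_CUBIC))
E
```

```text
(no output)
```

View pics/c1.png

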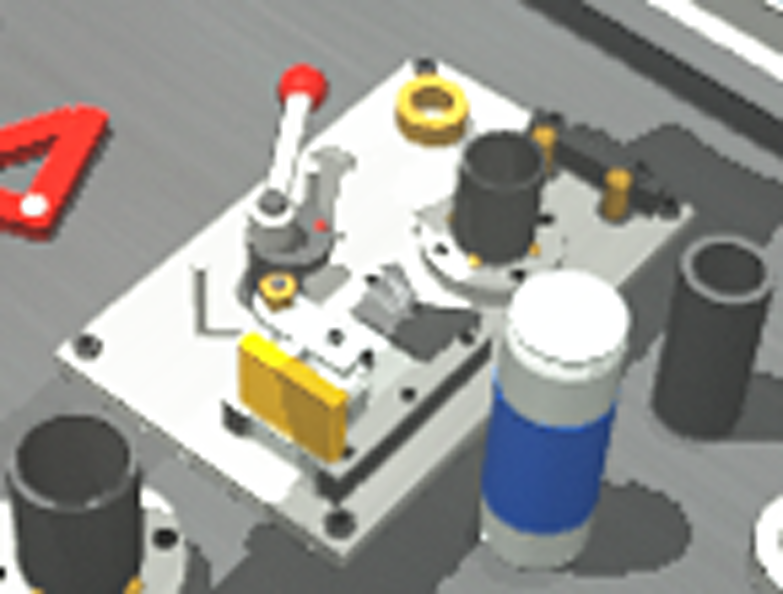

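View pics/c2.png

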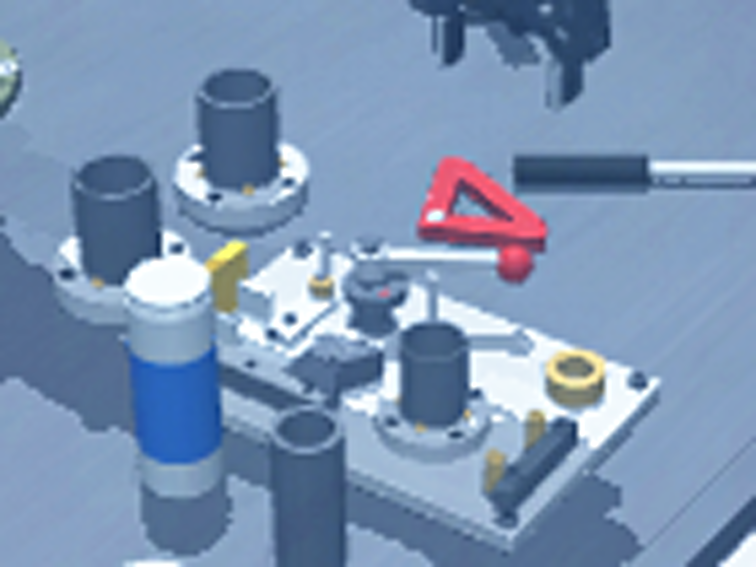

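Side crop: plate corners at (58,352), (343,560), (420,58), (692,212); dowel tops at (545,131), (619,176); ball at (303,87); plate top edge from (243,340) to (347,398). The scene crop agrees, with ball at (515,263) and dowel tops at (536,415), (496,456).

```bash
cat >>h.py <<'E'
def c1(u,v): return (205+(u+.5)/5.4-.5,155+(v+.5)/5.4-.5)
def c2(u,v): return (180+(u+.5)/5.4-.5,155+(v+.5)/5.4-.5)
E
python3 - <<'E'
from h import *
from scipy.optimize import least_squares as L
obs=[('side',c1(58,352),(-160,100,16)),('side',c1(343,562),(-160,-100,16)),('side',c1(416,58),(160,100,16)),('side',c1(694,212),(160,-100,16)),
('side',c1(545,131),(124,-14,46)),('side',c1(619,176),(124,-66,46)),('scene',c2(536,415),(124,-14,46)),('scene',c2(496,456),(124,-66,46)),('scene',c2(660,381),(160,100,16)),('scene',c2(512,545),(160,-100,16)),('side',c1(273,200),(-51,41,91)),('scene',c2(369,243),(-51,41,91))]
T=lambda q,P:np.array([q[0]+np.cos(q[2])*P[0]-np.sin(q[2])*P[1],q[1]+np.sin(q[2])*P[0]+np.cos(q[2])*P[1],P[2]])
f=lambda q:np.concatenate([w2px(n,T(q,np.array(P)/1000))-c for n,c,P in obs])
r=L(f,[.6,-.2,0],loss='soft_l1');q=r.x;print(q,np.degrees(q[2]));print(f(q).reshape(-1,2).round(1))
def inv(w):
    d=w[:2]-q[:2];c,s=np.cos(q[2]),np.sin(q[2]);return np.array([c*d[0]+s*d[1],-s*d[0]+c*d[1],w[2]])*1000
b=inv(px2w('side',*c1(303,87),.073));print('ball side',b,np.degrees(np.arctan2(b[1]-41,b[0]+51)),np.hypot(b[1]-41,b[0]+51))
b=inv(px2w('scene',*c2(515,263),.073));print('ball scene',b,np.degrees(np.arctan2(b[1]-41,b[0]+51)))
for u,v,z in((240,343,.088),(346,402,.088)):print('plate',inv(px2w('side',*c1(u,v),z)))
for P in((-51,41,73),(-200,-40,63),(-100,-40,63)):print(P,T(q,np.array(P)/1000))
for n,c,u,v in(('side',c1,499,150),('scene',c2,434,338)):print('stub',inv(px2w(n,*c(u,v),.092)))
for nm,u,v,z in(('decoy side stub',72,455,.1),('can',567,310,.165),('square corner',100,110,.014),('square low',45,235,.014)):w=px2w('side',*c1(u,v),z);print(nm,w,inv(w))
w=px2w('side',341/800*512,372/600*384,.09);print('decoy2',w,inv(w))
E
```

```text
[ 0.60573497 -0.06936978  0.06969899] 3.993458121230817
[[-0.5  0. ]
 [ 0.6 -1.4]
 [ 0.5 -1.5]
 [ 0.5 -1.2]
 [-0.4  0.1]
 [-0.1 -0.3]
 [-0.7  0.1]
 [-0.8  0.2]
 [-0.6  0.1]
 [-0.4 -0.9]
 [ 0.1 -0.6]
 [-0.8 -0.1]]
ball side [39.8251919  94.88610758 73.        ] 30.680432653320004 105.60742433448125
ball scene [ 40.16029885 100.02060581  73.        ] 32.92053806599472
plate [-137.28751873   -9.80251676   88.        ]
plate [-131.99699484  -73.23422123   88.        ]
(-51, 41, 73) [ 0.55200345 -0.03202109  0.073     ]
(-200, -40, 63) [ 0.40900627 -0.12320117  0.063     ]
(-100, -40, 63) [ 0.50876347 -0.11623691  0.063     ]
stub [ 55.13264038 -28.30993415  92.        ]
stub [ 53.57616725 -28.0188782   92.        ]
decoy side stub [ 0.35691976 -0.08857915  0.1       ] [-249.54888427   -1.83460667  100.        ]
can [ 0.5430961 -0.2267858  0.165    ] [ -73.44964346 -152.67149022  165.        ]
square corner [0.58565235 0.14130849 0.014     ] [ -5.36168683 211.5653489   14.        ]
square low [0.49421041 0.08865529 0.014     ] [-100.24850918  165.40823905   14.        ]
decoy2 [ 0.36413616 -0.08130469  0.09      ] [-241.84338601    4.91962768   90.        ]
```

```bash
cat >plan.py <<'E'
import numpy as np
from scipy.spatial.transform import Rotation as Ro
from station import readout
q=(0.6057,-0.0694,0.0697);PV=np.array([-51,41])
def cur():
    s=readout.state();w,x,y,z=s['orientation'];return np.array(s['position'])*1000,Ro.from_quat([x,y,z,w]).as_matrix(),s
def toF(p):
    c,s=np.cos(q[2]),np.sin(q[2]);d=p[:2]-np.array(q[:2])*1000;return np.array([c*d[0]+s*d[1],-s*d[0]+c*d[1]])
def toW(f,z):
    c,s=np.cos(q[2]),np.sin(q[2]);return np.array([q[0]*1000+c*f[0]-s*f[1],q[1]*1000+s*f[0]+c*f[1],z])
def rows(tg,ztip0=14):
    """targets: (fx,fy,ztip,fixture angle of tool x deg)"""
    p,R,s=cur();a0=np.degrees(np.arctan2(R[1,0],R[0,0]));F=toF(p)
    print('now F',F.round(1),'ztip',round(p[2]-14,1),'toolx deg',round(a0-np.degrees(q[2]),1),'t',s['clock'],'f',np.round(s['ft_force'],1))
    for fx,fy,z,a in tg:
        t=R.T@(toW((fx,fy),z+14)-p);sp=-(a+np.degrees(q[2])-a0);sp=(sp+180)%360-180
        print([int(round(v)) for v in t],round(sp))
def lev(phi,r,off,z,side=-1,da=0):
    """side -1: clockwise side of bar"""
    f=np.radians(phi);n=np.array([-np.sin(f),np.cos(f)])*side
    c=PV+r*np.array([np.cos(f),np.sin(f)])+off*n;return (*c,z,phi+da)
E
python3 -c "
from plan import *
rows([lev(31,78,40,120),lev(31,78,40,50),lev(31,78,24,50)])"
```

```text
now F [48.6 66.2] ztip 230.3 toolx deg 86.0 t 0.1 f [-0.2 -0.1  0.4]
[-20, -11, 110] 55
[-20, -10, 180] 55
[-7, -20, 180] 55
```

apply_moves:
  series:
    - {"grip": 1, "travel": [-10, -5, 30], "spin": 7}
    - {"grip": 1, "travel": [-20, -11, 60], "spin": 14}
    - {"grip": 1, "travel": [-20, -11, 90], "spin": 21}
    - {"grip": 1, "travel": [-20, -11, 110], "spin": 28}
    - {"grip": 1, "travel": [-20, -11, 110], "spin": 35}
    - {"grip": 1, "travel": [-20, -11, 110], "spin": 42}
    - {"grip": 1, "travel": [-20, -11, 110], "spin": 49}
    - {"grip": 1, "travel": [-20, -11, 110], "spin": 55}
    - {"grip": 1, "travel": [-20, -11, 110], "spin": 55}
    - {"grip": 1, "travel": [-20, -11, 110], "spin": 55}

```text
clock: 0.93
position: [0.6388, -0.0199, 0.1349]
orientation: [-0.0, 0.953, 0.302, -0.0]
ft_force: [0.5, -0.0, 0.4]
width: -0.001
grip_force: 0.0
```

```bash
python3 - <<'E'
from plan import *
from station import viewer
import cv2
p,d=viewer.grab_frame('side');cv2.imwrite('pics/c3.png',cv2.resize(p[110:265,170:350],None,fx=4.3,fy=3.8*1.0,interpolation=cv2.INTER_CUBIC))
rows([lev(31,78,40,50),lev(31,78,24,50)])
E
```

```text
now F [36.5 47.1] ztip 121.0 toolx deg 31.2 t 0.9833 f [ 0.2 -0.2 -0.5]
[0, 0, 71] 0
[0, -16, 71] 0
```

View pics/c3.png

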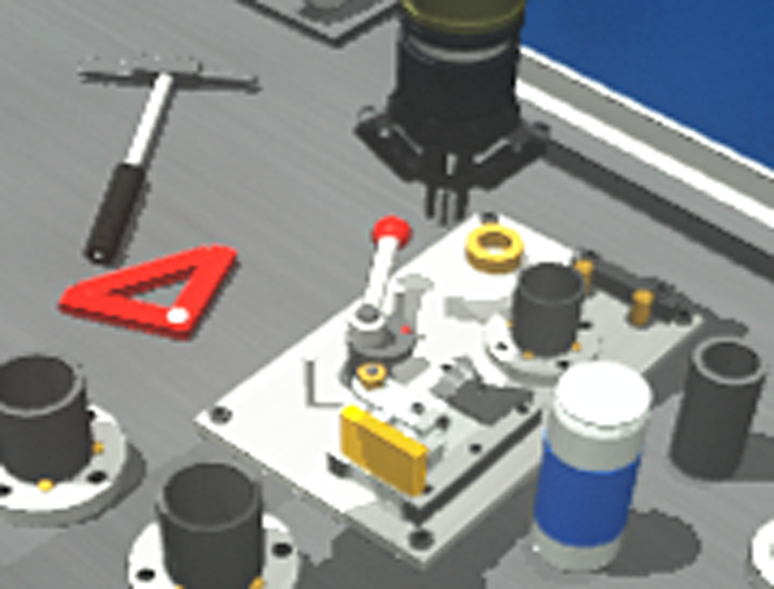

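The closed gripper has wide linkages beside the fingers, at about (365,120) and (540,150) in this crop. I'll measure their height above the tips.

```bash
python3 - <<'E'
from plan import *
from station import viewer
import cv2
p,d=viewer.grab_frame('side');c=viewer.camera_params('side');K=c['camera_matrix'];R=cv2.Rodrigues(c['rvec'])[0];t=c['tvec']
v,u=np.mgrid[100:175,230:310];z=d[100:175,230:310].ravel()
P=(np.linalg.inv(K)@np.vstack([u.ravel(),v.ravel(),np.ones(u.size)]))*z
W=(R.T@(P-t[:,None])).T*1000
pos,Rt,s=cur();W=W[z>0];L=(W-pos)@Rt;L=L[(np.abs(L[:,0])<60)&(np.abs(L[:,1])<90)&(L[:,2]>-120)&(L[:,2]<16)]
for h in range(0,110,8):
    m=L[(14-L[:,2]>=h)&(14-L[:,2]<h+8)]
    if len(m):print('above tip',h,len(m),'x',m[:,0].min().round(),m[:,0].max().round(),'y',m[:,1].min().round(),m[:,1].max().round())
E
```

```text
above tip 0 11 x -14.0 -8.0 y -11.0 6.0
above tip 8 22 x -16.0 2.0 y -12.0 13.0
above tip 16 15 x -13.0 -6.0 y -12.0 13.0
above tip 24 24 x -17.0 -5.0 y -13.0 13.0
above tip 32 20 x -14.0 7.0 y -22.0 16.0
above tip 40 36 x -18.0 6.0 y -30.0 27.0
above tip 48 84 x -18.0 9.0 y -38.0 38.0
above tip 56 52 x -20.0 11.0 y -42.0 43.0
above tip 64 67 x -22.0 9.0 y -50.0 48.0
above tip 72 69 x -22.0 0.0 y -59.0 58.0
above tip 80 96 x -25.0 5.0 y -61.0 61.0
above tip 88 125 x -23.0 8.0 y -62.0 61.0
above tip 96 82 x -24.0 3.0 y -49.0 50.0
above tip 104 78 x -22.0 6.0 y -43.0 42.0
```

```bash
python3 -c "
from plan import *
rows([lev(31,77,40,56),lev(31,77,40,56),lev(31,77,28,56)]+[lev(p,77,19,56) for p in (31,37,43,49,55,61,67,73,79)])"
```

```text
now F [36.5 47. ] ztip 121.1 toolx deg 31.2 t 1.0333 f [-0.6 -0.2 -0.1]
[-1, 0, 65] 0
[-1, 0, 65] 0
[-1, -12, 65] 0
[-1, -21, 65] 0
[1, -29, 65] -6
[1, -37, 65] -12
[1, -46, 65] -18
[0, -54, 65] -24
[-2, -62, 65] -30
[-4, -70, 65] -36
[-8, -77, 65] -42
[-12, -84, 65] -48
```

apply_moves:
  series:
    - {"grip": 1, "travel": [-1, 0, 35], "spin": 0}
    - {"grip": 1, "travel": [-1, 0, 65], "spin": 0}
    - {"grip": 1, "travel": [-1, -12, 65], "spin": 0}
    - {"grip": 1, "travel": [-1, -21, 65], "spin": 0}
    - {"grip": 1, "travel": [1, -29, 65], "spin": -6}
    - {"grip": 1, "travel": [1, -37, 65], "spin": -12}
    - {"grip": 1, "travel": [1, -46, 65], "spin": -18}
    - {"grip": 1, "travel": [0, -54, 65], "spin": -24}
    - {"grip": 1, "travel": [-2, -62, 65], "spin": -30}
    - {"grip": 1, "travel": [-4, -70, 65], "spin": -36}
    - {"grip": 1, "travel": [-8, -77, 65], "spin": -42}
    - {"grip": 1, "travel": [-12, -84, 65], "spin": -48}

```text
clock: 2.03
position: [0.5847, 0.0416, 0.0737]
orientation: [0.004, 0.747, 0.665, 0.004]
ft_force: [6.7, -3.5, -4.0]
width: -0.004
grip_force: 3.6
```

```bash
python3 -c "
from plan import *
rows([lev(p,77,19,56) for p in (85,91,97,103,109,115,121,127,133,139,145,151)])"
```

```text
now F [-13.2 112.2] ztip 59.7 toolx deg 79.4 t 2.0333 f [ 6.7 -3.5 -4. ]
[2, -13, 4] -6
[2, -21, 3] -12
[2, -29, 3] -18
[1, -38, 3] -24
[-1, -46, 3] -30
[-3, -53, 3] -36
[-7, -61, 3] -42
[-11, -68, 3] -48
[-16, -75, 3] -54
[-22, -81, 3] -60
[-28, -86, 3] -66
[-35, -91, 3] -72
```

apply_moves:
  series:
    - {"grip": 1, "travel": [2, -8, 0], "spin": -6}
    - {"grip": 1, "travel": [2, -16, 0], "spin": -12}
    - {"grip": 1, "travel": [2, -24, 0], "spin": -18}
    - {"grip": 1, "travel": [1, -33, 0], "spin": -24}
    - {"grip": 1, "travel": [-1, -41, 0], "spin": -30}
    - {"grip": 1, "travel": [-3, -48, 0], "spin": -36}
    - {"grip": 1, "travel": [-7, -56, 0], "spin": -42}
    - {"grip": 1, "travel": [-11, -63, 0], "spin": -48}
    - {"grip": 1, "travel": [-16, -70, 0], "spin": -54}
    - {"grip": 1, "travel": [-22, -76, 0], "spin": -60}
    - {"grip": 1, "travel": [-28, -81, 0], "spin": -66}
    - {"grip": 1, "travel": [-35, -86, 0], "spin": -72}

```text
clock: 3.03
position: [0.495, 0.0214, 0.074]
orientation: [0.005, 0.212, 0.977, 0.003]
ft_force: [5.7, 5.3, -1.5]
width: -0.005
grip_force: 3.7
```

```bash
python3 -c "
from plan import *
rows([lev(p,77,19,56) for p in (151,154,157)])
p,R,s=cur();d=toF(p)-PV;print(np.degrees(np.arctan2(d[1],d[0])),np.hypot(*d), 'bar est',np.degrees(np.arctan2(d[1],d[0])+np.arcsin(19/np.hypot(*d))))"
```

```text
now F [-104.1   98.3] ztip 60.0 toolx deg 151.5 t 3.0333 f [ 5.7  5.3 -1.5]
[3, -5, 4] 1
[4, -9, 4] -2
[5, -14, 4] -5
132.81058139017068 78.11577138581417 bar est 146.88776279980232
```

apply_moves:
  series:
    - {"grip": 1, "travel": [1, -4, 0], "spin": -2}
    - {"grip": 1, "travel": [1, -8, 0], "spin": -4}
    - {"grip": 1, "travel": [1, -12, 0], "spin": -6}
    - {"grip": 1, "travel": [1, -14, 0], "spin": -6}
    - {"grip": 1, "travel": [1, -14, 0], "spin": -6}
    - {"grip": 1, "travel": [1, -14, 0], "spin": -6}

```text
clock: 3.53
position: [0.4895, 0.0137, 0.0741]
orientation: [0.006, 0.162, 0.987, 0.005]
ft_force: [7.0, 15.4, -4.0]
width: -0.0
grip_force: 8.5
```

```bash
python3 -c "
from plan import *
rows([lev(157,77,19,56)])
p,R,s=cur();d=toF(p)-PV;print('bar est',np.degrees(np.arctan2(d[1],d[0])+np.arcsin(19/np.hypot(*d))))"
```

```text
now F [-110.1   91. ] ztip 60.1 toolx deg 157.3 t 3.5333 f [ 7.  15.4 -4. ]
[3, -4, 4] 0
bar est 153.96936727753234
```

```bash
python3 -c "
from plan import *
rows([lev(157,77,45,60),lev(157,77,45,125),(-165,-40,125,180),(-165,-40,50,180)])"
```

```text
now F [-110.1   91. ] ztip 60.1 toolx deg 157.3 t 3.5333 f [ 7.  15.4 -4. ]
[3, 22, 0] 0
[2, 23, -65] 0
[0, -141, -67] -23
[0, -142, 8] -23
```

apply_moves:
  series:
    - {"grip": 1, "travel": [0, 27, -4], "spin": 0}
    - {"grip": 1, "travel": [0, 27, -38], "spin": 0}
    - {"grip": 1, "travel": [0, 27, -70], "spin": 0}
    - {"grip": 1, "travel": [-2, -10, -70], "spin": -7}
    - {"grip": 1, "travel": [-2, -48, -70], "spin": -14}
    - {"grip": 1, "travel": [-2, -88, -70], "spin": -20}
    - {"grip": 1, "travel": [-2, -125, -70], "spin": -23}
    - {"grip": 1, "travel": [-2, -137, -70], "spin": -23}
    - {"grip": 1, "travel": [-2, -137, -70], "spin": -23}
    - {"grip": 1, "travel": [-2, -137, -70], "spin": -23}

```text
clock: 4.37
position: [0.4426, -0.1251, 0.1426]
orientation: [0.002, -0.034, 0.999, -0.001]
ft_force: [0.5, -0.4, 0.6]
width: 0.003
grip_force: 0.0
```

```bash
python3 - <<'E'
from plan import *
from station import viewer
import cv2
p,d=viewer.grab_frame('side');cv2.imwrite('pics/c4.png',cv2.resize(p[110:265,170:350],None,fx=4.3,fy=3.8,interpolation=cv2.INTER_CUBIC))
rows([(-165,-40,50,180),(-147,-40,50,180)])
E
```

```text
now F [-166.2  -43. ] ztip 128.2 toolx deg -179.9 t 4.4167 f [ 0.4  0.3 -0.2]
[-1, 3, 78] 0
[-19, 3, 78] 0
```

View pics/c4.png

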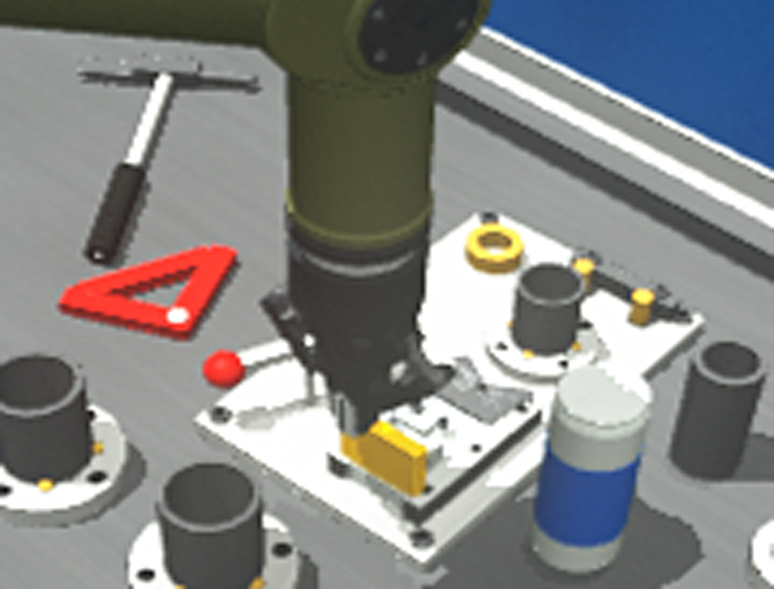

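The lever is at the rear (ball at (222,370)), the slide is still back, and the fingers stand behind the plate. Now I lower and push.

apply_moves:
  series:
    - {"grip": 1, "travel": [0, 3, 40], "spin": 0}
    - {"grip": 1, "travel": [0, 3, 78], "spin": 0}
    - {"grip": 1, "travel": [0, 3, 78], "spin": 0}
    - {"grip": 1, "travel": [-8, 3, 78], "spin": 0}
    - {"grip": 1, "travel": [-16, 3, 78], "spin": 0}
    - {"grip": 1, "travel": [-22, 3, 78], "spin": 0}
    - {"grip": 1, "travel": [-28, 3, 78], "spin": 0}
    - {"grip": 1, "travel": [-34, 3, 78], "spin": 0}
    - {"grip": 1, "travel": [-39, 3, 78], "spin": 0}
    - {"grip": 1, "travel": [-44, 3, 78], "spin": 0}
    - {"grip": 1, "travel": [-49, 3, 78], "spin": 0}
    - {"grip": 1, "travel": [-54, 3, 78], "spin": 0}

```text
clock: 5.42
position: [0.4952, -0.1185, 0.0631]
orientation: [-0.001, -0.035, 0.999, -0.0]
ft_force: [-7.7, -0.7, 9.5]
width: 0.002
grip_force: 4.0
```

```bash
python3 -c "
from plan import *
rows([(-85,-40,50,180)])"
```

```text
now F [-113.6  -41.3] ztip 49.1 toolx deg -180.0 t 5.4167 f [-7.7 -0.7  9.5]
[-29, 1, -1] 0
```

apply_moves:
  series:
    - {"grip": 1, "travel": [-4, 0, 0], "spin": 0}
    - {"grip": 1, "travel": [-8, 0, 0], "spin": 0}
    - {"grip": 1, "travel": [-12, 0, 0], "spin": 0}
    - {"grip": 1, "travel": [-16, 0, 0], "spin": 0}
    - {"grip": 1, "travel": [-20, 0, 0], "spin": 0}
    - {"grip": 1, "travel": [-23, 0, 0], "spin": 0}
    - {"grip": 1, "travel": [-26, 0, 0], "spin": 0}
    - {"grip": 1, "travel": [-29, 0, 0], "spin": 0}

```text
clock: 6.08
position: [0.5234, -0.1168, 0.0631]
orientation: [-0.002, -0.034, 0.999, -0.0]
ft_force: [-18.5, 0.2, 20.6]
width: -0.002
grip_force: 10.1
```

```bash
python3 -c "
from plan import *
rows([(-85,-40,50,180)])"
```

```text
now F [-85.4 -41.6] ztip 49.1 toolx deg -180.0 t 6.0833 f [-18.5   0.2  20.6]
[0, 2, -1] 0
```

apply_moves:
  series:
    - {"grip": 1, "travel": [-3, 0, 0], "spin": 0}
    - {"grip": 1, "travel": [-6, 0, 0], "spin": 0}
    - {"grip": 1, "travel": [-8, 0, 0], "spin": 0}
    - {"grip": 1, "travel": [-8, 0, 0], "spin": 0}
    - {"grip": 1, "travel": [-8, 0, 0], "spin": 0}
    - {"grip": 1, "travel": [-8, 0, 0], "spin": 0}

```text
clock: 6.58
position: [0.5234, -0.1168, 0.0631]
orientation: [-0.01, -0.034, 0.999, 0.0]
ft_force: [-33.5, 0.2, 31.2]
width: -0.004
grip_force: 14.7
```

```bash
python3 - <<'E'
from plan import *
from station import viewer
import cv2
p,d=viewer.grab_frame('side');cv2.imwrite('pics/c5.png',cv2.resize(p[110:265,170:350],None,fx=4.3,fy=3.8,interpolation=cv2.INTER_CUBIC))
rows([(-85,-40,50,180)])
E
```

```text
now F [-85.4 -41.5] ztip 49.2 toolx deg -180.1 t 6.6333 f [-32.6   0.   32.1]
[0, 2, -1] 0
```

View pics/c5.png

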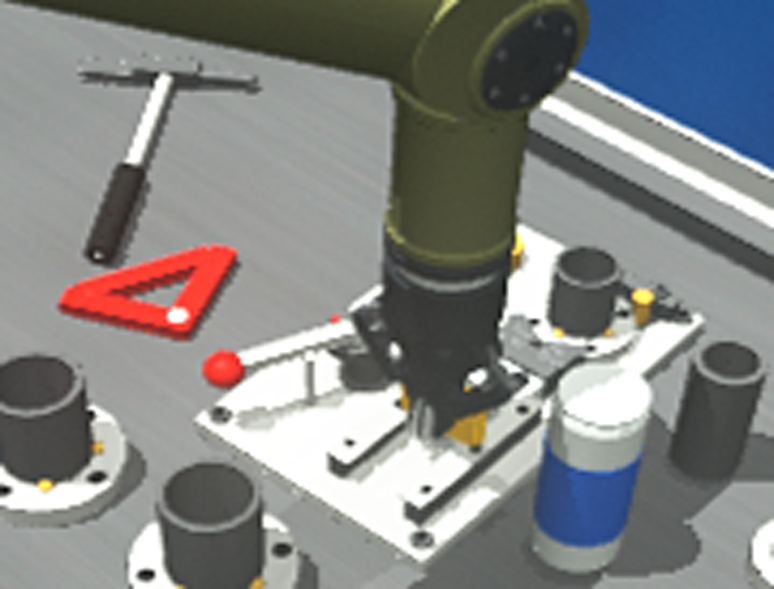

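```bash
python3 - <<'E'
from plan import *
from h import *
for n,u,v in(('before',548,281),('after',585,265)):
    print(n,toF(px2w('side',170+u/4.3,110+v/3.8,.092)*1000))
rows([(-105,-40,50,180),(-105,-40,130,180)])
E
```

```text
before [ 50.75521619 -33.08212416]
after [ 81.49500984 -41.73632073]
now F [-85.4 -41.5] ztip 49.2 toolx deg -180.1 t 6.6333 f [-32.6   0.   32.1]
[20, 2, 0] 0
[21, 2, -80] 0
```

apply_moves:
  series:
    - {"grip": 1, "travel": [20, 0, 0], "spin": 0}
    - {"grip": 1, "travel": [40, 0, 0], "spin": 0}
    - {"grip": 1, "travel": [45, 0, -20], "spin": 0}
    - {"grip": 1, "travel": [45, 0, -55], "spin": 0}
    - {"grip": 1, "travel": [45, 0, -75], "spin": 0}
    - {"grip": 1, "travel": [45, 0, -75], "spin": 0}
    - {"grip": 1, "travel": [45, 0, -75], "spin": 0}

```text
clock: 7.22
position: [0.4897, -0.1189, 0.1392]
orientation: [0.003, -0.035, 0.999, -0.001]
ft_force: [-0.3, 0.9, -0.4]
width: -0.001
grip_force: 0.0
```

```bash
python3 -c "
from plan import *
rows([lev(156,77,42,120,1),lev(156,77,42,56,1),lev(156,77,27,56,1)])"
```

```text
now F [-119.2  -41.3] ztip 125.2 toolx deg -180.0 t 7.2167 f [-0.3  0.9 -0.4]
[19, 75, 5] 24
[20, 75, 69] 24
[13, 89, 69] 24
```

apply_moves:
  series:
    - {"grip": 1, "travel": [10, 30, 0], "spin": 7}
    - {"grip": 1, "travel": [19, 60, 3], "spin": 14}
    - {"grip": 1, "travel": [20, 75, 5], "spin": 21}
    - {"grip": 1, "travel": [20, 75, 5], "spin": 24}
    - {"grip": 1, "travel": [20, 75, 40], "spin": 24}
    - {"grip": 1, "travel": [20, 75, 69], "spin": 24}
    - {"grip": 1, "travel": [20, 75, 69], "spin": 24}
    - {"grip": 1, "travel": [17, 82, 69], "spin": 24}
    - {"grip": 1, "travel": [13, 89, 69], "spin": 24}
    - {"grip": 1, "travel": [13, 89, 69], "spin": 24}

```text
clock: 8.05
position: [0.4707, -0.0286, 0.07]
orientation: [0.002, 0.172, 0.985, 0.001]
ft_force: [0.4, -0.7, 0.4]
width: -0.0
grip_force: 0.0
```

```bash
python3 -c "
from plan import *
rows([lev(p,77,19,56,1) for p in (156,150,144,138,132,126,120,114,108,102,96,90)])"
```

```text
now F [-131.8   50.1] ztip 56.0 toolx deg 156.1 t 8.05 f [ 0.4 -0.7  0.4]
[-1, 6, 0] 0
[1, 14, 0] 6
[2, 22, 0] 12
[2, 30, 0] 18
[0, 38, 0] 24
[-1, 47, 0] 30
[-4, 54, 0] 36
[-8, 62, 0] 42
[-12, 69, 0] 48
[-17, 76, 0] 54
[-23, 82, 0] 60
[-29, 87, 0] 66
```

apply_moves:
  series:
    - {"grip": 1, "travel": [-1, 6, 0], "spin": 0}
    - {"grip": 1, "travel": [1, 14, 0], "spin": 6}
    - {"grip": 1, "travel": [2, 22, 0], "spin": 12}
    - {"grip": 1, "travel": [2, 30, 0], "spin": 18}
    - {"grip": 1, "travel": [0, 38, 0], "spin": 24}
    - {"grip": 1, "travel": [-1, 47, 0], "spin": 30}
    - {"grip": 1, "travel": [-4, 54, 0], "spin": 36}
    - {"grip": 1, "travel": [-8, 62, 0], "spin": 42}
    - {"grip": 1, "travel": [-12, 69, 0], "spin": 48}
    - {"grip": 1, "travel": [-17, 76, 0], "spin": 54}
    - {"grip": 1, "travel": [-23, 82, 0], "spin": 60}
    - {"grip": 1, "travel": [-29, 87, 0], "spin": 66}

```text
clock: 9.05
position: [0.5228, 0.0432, 0.0684]
orientation: [-0.003, 0.683, 0.73, -0.002]
ft_force: [-7.6, 4.4, 2.8]
width: -0.005
grip_force: 3.8
```

```bash
python3 -c "
from plan import *
rows([lev(p,77,19,56,1) for p in (90,84,78,72,66,60,54,48,42,36,30)])"
```

```text
now F [-74.9 118.1] ztip 54.4 toolx deg 89.8 t 9.05 f [-7.6  4.4  2.8]
[0, 5, -2] 0
[2, 13, -2] 6
[2, 21, -2] 12
[2, 30, -2] 18
[1, 38, -2] 24
[-1, 46, -2] 30
[-3, 54, -2] 36
[-7, 61, -2] 42
[-11, 68, -2] 48
[-16, 75, -2] 54
[-22, 81, -2] 60
```

Subtract the first row, which is the lag.

apply_moves:
  series:
    - {"grip": 1, "travel": [2, 8, 0], "spin": 6}
    - {"grip": 1, "travel": [2, 16, 0], "spin": 12}
    - {"grip": 1, "travel": [2, 25, 0], "spin": 18}
    - {"grip": 1, "travel": [1, 33, 0], "spin": 24}
    - {"grip": 1, "travel": [-1, 41, 0], "spin": 30}
    - {"grip": 1, "travel": [-3, 49, 0], "spin": 36}
    - {"grip": 1, "travel": [-7, 56, 0], "spin": 42}
    - {"grip": 1, "travel": [-11, 63, 0], "spin": 48}
    - {"grip": 1, "travel": [-16, 70, 0], "spin": 54}
    - {"grip": 1, "travel": [-22, 76, 0], "spin": 60}

```text
clock: 9.88
position: [0.6025, 0.0308, 0.0685]
orientation: [-0.003, 0.956, 0.292, 0.0]
ft_force: [-0.5, 9.6, -2.9]
width: -0.003
grip_force: 4.0
```

```bash
python3 -c "
from plan import *
rows([lev(p,77,19,56,1) for p in (30,25)])
p,R,s=cur();d=toF(p)-PV;print('bar est',np.degrees(np.arctan2(d[1],d[0])-np.arcsin(19/np.hypot(*d))))"
```

```text
now F [  3.8 100.2] ztip 54.5 toolx deg 30.0 t 9.8833 f [-0.5  9.6 -2.9]
[0, 5, -1] 0
[1, 12, -2] 5
bar est 33.614479399763965
```

Push on to the front stop until the force rises.

apply_moves:
  series:
    - {"grip": 1, "travel": [1, 4, 0], "spin": 3}
    - {"grip": 1, "travel": [1, 8, 0], "spin": 5}
    - {"grip": 1, "travel": [1, 12, 0], "spin": 5}
    - {"grip": 1, "travel": [1, 16, 0], "spin": 5}
    - {"grip": 1, "travel": [1, 18, 0], "spin": 5}
    - {"grip": 1, "travel": [1, 18, 0], "spin": 5}
    - {"grip": 1, "travel": [1, 18, 0], "spin": 5}

```text
clock: 10.47
position: [0.6096, 0.0224, 0.0687]
orientation: [-0.007, 0.967, 0.254, -0.003]
ft_force: [-11.8, 18.8, 7.2]
width: -0.0
grip_force: 11.0
```

```bash
python3 -c "
from plan import *
rows([lev(25,77,50,60,1),lev(25,77,50,140,1)])
p,R,s=cur();d=toF(p)-PV;print('bar est',np.degrees(np.arctan2(d[1],d[0])-np.arcsin(19/np.hypot(*d))))"
```

```text
now F [10.3 91.3] ztip 54.7 toolx deg 25.4 t 10.4667 f [-11.8  18.8   7.2]
[0, -30, -5] 0
[0, -32, -85] 0
bar est 25.53756765818651
```

The lever is at 25.5° with 22 N against the stop. Back off, rise clear and check.

apply_moves:
  series:
    - {"grip": 1, "travel": [0, -20, 0], "spin": 0}
    - {"grip": 1, "travel": [0, -42, 0], "spin": 0}
    - {"grip": 1, "travel": [0, -42, -35], "spin": 0}
    - {"grip": 1, "travel": [0, -42, -75], "spin": 0}
    - {"grip": 1, "travel": [0, -80, -110], "spin": 0}
    - {"grip": 1, "travel": [0, -110, -140], "spin": 0}
    - {"grip": 1, "travel": [0, -110, -140], "spin": 0}
    - {"grip": 1, "travel": [0, -110, -140], "spin": 0}

```text
clock: 11.13
position: [0.5613, 0.1107, 0.2131]
orientation: [-0.001, 0.967, 0.253, 0.004]
ft_force: [-0.0, -0.0, -0.3]
width: -0.002
grip_force: 0.0
```

```bash
python3 - <<'E'
from plan import *
from station import viewer
import cv2
p,d=viewer.grab_frame('side');cv2.imwrite('pics/c6.png',cv2.resize(p[110:265,170:350],None,fx=4.3,fy=3.8,interpolation=cv2.INTER_CUBIC))
rows([])
E
```

```text
now F [-32.2 179.9] ztip 196.5 toolx deg 25.2 t 11.1833 f [ 0.5 -1.  -0.9]
```

View pics/c6.png

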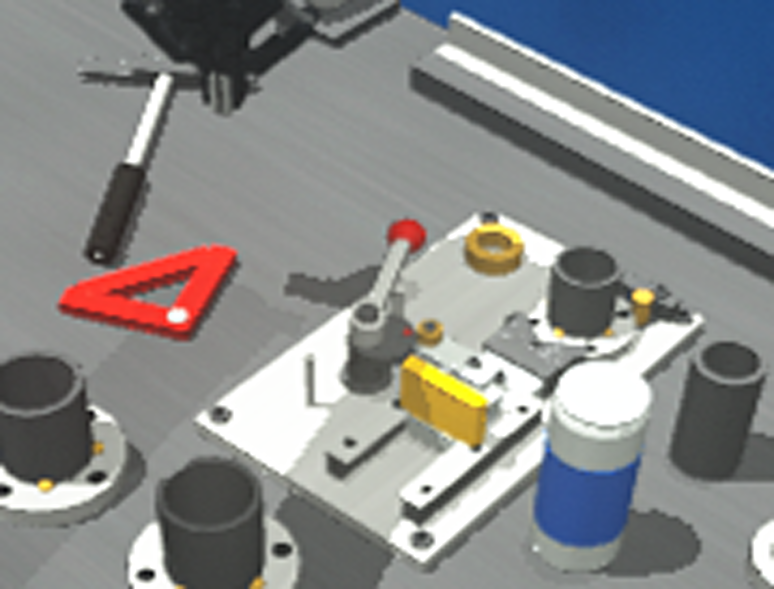

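The lever is forward (ball at (405,235)), with the red dot at the roller (430,330). The slide is forward, the flange is against the dowels (stub at (585,265)), and the bystanders haven't moved.

```bash
python3 -c "
from station import bot
print(bot.close_job())"
```

```text
the job is handed in; nothing more can be done
None
```

I handed in the job with the flange clamped: slide fully forward, cam locked on its front stop and the flange seated by camera estimate; the result of the judging was not reported.

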